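Put the two loose chisels back in their tray

ROBOT

A 7-joint arm with a two-finger parallel gripper is mounted at the origin on the work surface. World frame = base frame: x ahead of the robot, y to its left, z up, the work surface at z = 0. Lengths are in m, angles in rad, forces in N, time in s.
With the tool pointing down it reaches from about 0.4 to 0.85 m from the base axis. Payload 4.5 kg.
Tool frame: the origin (TCP) lies midway between the tips of the shut fingers; the grasp point (between the pads) lies 19 mm behind it; z points along the fingers, y is the line along which they close (so a half turn about z gives the same grasp; the last joint's range is limited). The gripper opens to 88 mm and grips with 3 to 60 N. Pads are 18 mm wide; open, the fingers measure 123 mm over their backs; the gripper's body (75 mm by 187 mm) begins 45 mm behind the grasp point.
Start: joints at [1.238, 0.689, -0.195, 1.565, 0.157, 0.902, -0.215], TCP at [0.224, -0.583, 0.239] pointing down, gripper open.
Joint ranges: [-3.01, 3.01], [-0.46, 2.08], [-1.47, 1.51], [0.13, 2.56], [-1, 4.14], [0.04, 2.09], [-2.66, 2.66]. Speed limits (rad/s): [2.57, 2.57, 3.14, 3.14, 3.14, 3.14, 3.14].

INTERFACE

Orientations are given as a unit quaternion [x, y, z, w].
In Python, from plant import sensors, eyes, finish_job gives the robot as it stands.
- The arm moves only by the tool send_rows, never from a script. Its argument "rows" is text: rows parted by semicolons, each of 4 numbers parted by spaces: the shift along the tool's x, y, z normalised to -1 to 1, where 1 is 30 cm, then the turn about the tool's z normalised to -1 to 1, where 1 is 2 pi rad. A call has 1 to 10 rows; each row is the pose to reach, as a shift and turn from the pose commanded when the call began, along the tool's axes at that moment, turning the shorter way round; what a row does not reach only later rows make up. A row lasts 1/12 s, in which the tool goes at most 41.7 mm and 7.16 degrees, less where a joint would pass 70% of its speed; a pose out of reach is approached as far as the arm can. A call with a number of a shift or a turn outside -1 to 1 is refused whole. A call with a gripper value outside its range is refused whole. "jaw" is the closure, from -1 (fully open) to 1 (shut), set as the call begins (left out, the last holds). The fingers move at their own pace and stop on an object; "force" is the grip in N (left out, the last holds). Time passes only in rows, so rows that repeat a pose let the fingers close. It gives the time, the measured TCP pose, the force, the opening and the grip force at its end, in the units of the state.
- sensors.get_state(): the state, without advancing time (a new reading comes with each control period).
- eyes.snapshot(name): name is "side" or "top"; returns (picture, depth): 480x640x3 uint8, red, green, blue; 480x640 float32, m along the optical axis (not along the pixel's ray), 0 where there is no reading.
- eyes.calibration(name): a dict with "fov_y" (degrees; the focal length in pixels is half the picture's height over the tangent of half this angle, whatever the lens; pixels are square), "cx", "cy" (the principal point, pixels), "world_from_camera" (4x4, takes a point from camera to world coordinates). Camera axes: x right, y down, z forward; pixel columns grow to the right and rows downward; lengths in m; the calibration is good to about 2 mm. A picture is of the moment at which its call begins. calibration takes no time and is no camera call.
- finish_job(): hands the job in; it is judged then, once.
The state is a dict: "clock": time; "q": joint angles; "qd": joint speeds; "joint_torque": joint torques, N m; "tool_pos": TCP position; "eef_rot": TCP orientation; "contact_force": force on the tool from outside, world axes, zero at the start; "moment": the same for the moment, N m; "opening": opening from 0.0 (shut) to 1.0 (fully open); "finger_force": force on a finger pad.
Only numpy, scipy, OpenCV 4.12 (cv2) and the standard library are available. Lean on these libraries where they do the work, as an engineer would, in place of code of your own. Each camera call takes 0.05 s, during which the arm holds its last target. There are 200 camera calls.

TASK

Two chisels of the set of four are lying loose on the bench. Lay them back in the open wooden tray, one to a lane between the two chisels already in it, flat on the tray's floor and straight, cutting edges pointing the same way as those two, so that the four run in order of blade width. Set them down rather than dropping them, and leave the chisels already in the tray and the other things on the bench where they are.

Things in the scene. Friction and masses are not known exactly. Their poses are not given: they have to be found in the camera images.
- tray: open wooden chisel tray, fixed, 296 x 270 mm, walls 8 thick and 32 high, floor top 6 mm above the bench. Origin: centre of its underside; x along the lanes to the blade end, y across, z up. Lane centres at y = +87, +29, -29, -87 mm. Dividers 6 thick, 14 above the floor, at y = +58, 0, -58, only between the blades (x = 40 to 140); open between the handles. Outer lanes taken, inner two empty
- lane_left (a point): empty inner lane at y = +29 mm of the tray: where the origin of a chisel lying mid-lane comes (tray x = -30 mm, at the floor top; it may lie up to 17 mm further either way along x). x points along the lane to the blade end
- lane_right (a point): the same for the empty inner lane at y = -29 mm of the tray
- chisel32: The widest, in an outer lane of the tray (either side), edge to tray +x. Steel blade 32 mm wide, 4 thick, 95 long; neck 32 long; octagonal wood handle 118 long, 29 to 20 across; 190 g. Origin on its underside below the handle, 92 mm from the butt, 153 from the edge: grip here, 22 wide x 22 high (balances 10-50 mm nearer the blade). x from handle to cutting edge, z up as it lies; z = 0 on the bench
- chisel6: The narrowest, in the other outer lane, edge to tray +x. Steel blade 6 mm wide, 6 thick, 95 long; neck 32 long; octagonal wood handle 118 long, 29 to 20 across; 110 g. Origin on its underside below the handle, 92 mm from the butt, 153 from the edge: grip here, 22 wide x 22 high (balances 10-50 mm nearer the blade). x from handle to cutting edge, z up as it lies; z = 0 on the bench
- chisel25: Loose on the bench, flat, any angle; belongs next to the 32. Steel blade 25 mm wide, 4 thick, 95 long; neck 32 long; octagonal wood handle 118 long, 29 to 20 across; 170 g. Origin on its underside below the handle, 92 mm from the butt, 153 from the edge: grip here, 22 wide x 22 high (balances 10-50 mm nearer the blade). x from handle to cutting edge, z up as it lies; z = 0 on the bench
- chisel12: Loose on the bench, flat, any angle; belongs next to the 6. Steel blade 12 mm wide, 4 thick, 95 long; neck 32 long; octagonal wood handle 118 long, 29 to 20 across; 130 g. Origin on its underside below the handle, 92 mm from the butt, 153 from the edge: grip here, 22 wide x 22 high (balances 10-50 mm nearer the blade). x from handle to cutting edge, z up as it lies; z = 0 on the bench
- chisel25_tip (a point): middle of the cutting edge of the 25 mm chisel, 1 mm above its underside
- chisel12_tip (a point): middle of the cutting edge of the 12 mm chisel, 1 mm above its underside
- tape_measure: bystander: yellow and black tape measure, 90 x 42 x 67 mm high, standing; origin under its centre
- honing_guide: bystander: small metal honing guide, 30 x 74 x 24 mm high; origin under its centre
- pencil: bystander: flat red carpenter's pencil, 173 x 14 x 8 mm, along its own x; origin under its middle
- try_square: bystander: try square lying flat, dark wooden stock 115 mm along its own y, steel blade reaching 168 mm along its own +x, 17 mm high; origin under the middle of the stock
- oilstone: bystander: grey sharpening stone on a wooden base, 240 mm along its own x, 85 mm wide, 34 mm high; origin under its centre
- mallet: bystander: wooden joiner's mallet lying on its side, head 140 x 90 x 62 mm high, handle reaching 330 mm along its own +y; origin under the centre of the head
- glue: bystander: white glue bottle, 58 mm in diameter, 150 mm tall, standing; origin under its centre
Not all that is in view belongs to the job. Leave any orange look-alike of the chisel12 alone.

How it is judged:
At the end, for the whole second after the job is handed in: Both at rest in the inner lanes, 25 next to 32, 12 next to 6: handle within 18 mm and edge within 20 mm of the lane's centre line, on the tray floor (within 6 mm, 0.12 rad of flat), parallel to the lane within 0.15 rad, edge at the blade end; the 32 and 6 moved under 20 mm (((y of chisel32 in the frame of tray above 0 m and y of chisel25 in the frame of tray between 0.011 and 0.047 m and y of chisel25_tip in the frame of tray between 0.009 and 0.049 m and x of each of chisel25_tip, chisel12_tip in the frame of tray above 0.09 m and z of each of chisel25, chisel12 in the frame of tray below 0.012 m and z of each of chisel25_tip, chisel12_tip in the frame of tray below 0.014 m and angle between the x axis of each of chisel25, chisel12 and the x axis of tray, either way round below 0.15 rad and angle between the z axis of each of chisel25, chisel12 and the z axis of tray, either way round below 0.12 rad and linear speed of each of chisel25, chisel12 below 0.02 m/s and angular speed of each of chisel25, chisel12 below 0.2 rad/s and y of chisel12 in the frame of tray between -0.047 and -0.011 m and y of chisel12_tip in the frame of tray between -0.049 and -0.009 m) or (y of chisel32 in the frame of tray below 0 m and y of chisel25 in the frame of tray between -0.047 and -0.011 m and y of chisel25_tip in the frame of tray between -0.049 and -0.009 m and x of each of chisel25_tip, chisel12_tip in the frame of tray above 0.09 m and z of each of chisel25, chisel12 in the frame of tray below 0.012 m and z of each of chisel25_tip, chisel12_tip in the frame of tray below 0.014 m and angle between the x axis of each of chisel25, chisel12 and the x axis of tray, either way round below 0.15 rad and angle between the z axis of each of chisel25, chisel12 and the z axis of tray, either way round below 0.12 rad and linear speed of each of chisel25, chisel12 below 0.02 m/s and angular speed of each of chisel25, chisel12 below 0.2 rad/s and y of chisel12 in the frame of tray between 0.011 and 0.047 m and y of chisel12_tip in the frame of tray between 0.009 and 0.049 m)) and distance of each of chisel32, chisel6 from where it was at the start of the episode below 0.02 m); the robot touches nothing.
It fails at once if the 25 mm chisel is dropped or thrown: it moves faster than 0.8 m/s while the fingers do not hold it (linear speed of chisel25 above 0.8 m/s and not (contact force between the fingers and chisel25 above 0.01 N)).
It fails at once if the 12 mm chisel is dropped or thrown: it moves faster than 0.8 m/s while the fingers do not hold it (linear speed of chisel12 above 0.8 m/s and not (contact force between the fingers and chisel12 above 0.01 N)).
It fails at once if a chisel already in the tray is moved by more than 25 mm (distance of any of chisel32, chisel6 from where it was at the start of the episode above 0.025 m).
It fails at once if a bystander is moved by more than 25 mm (distance of any of tape_measure, honing_guide, pencil, try_square, oilstone, mallet, glue from where it was at the start of the episode above 0.025 m).
It also fails if it takes over 58 s, if anything falls off the work surface, if the arm or the gripper's body presses on something with over 40 N, if the wrist force passes 120 N, or if a joint passes its speed limit or range.

## Working session

There is one attempt and no reset: what is moved stays moved. The work goes in short steps, Python scripts to look and compute and a tool call to move; the robot and the scene stay as the last step left them, time stands still between calls to the robot, and variables do not carry over. Pictures are saved under pics/ and viewed, at most 10 in all, crops included, and the job is handed in when it is done.

Besides the shell and the picture viewer there is one more tool, called by a JSON object that holds its "api" and its "payload", one argument or row to a line. send_rows: Moves the arm, as the interface text tells. Scaled input: -1 to 1 covers 30 cm each way for a shift and 2 pi rad each way for a turn. Its arguments: {"type":"object","properties":{"rows":{"type":"string"},"jaw":{"type":"number"},"force":{"type":"number"}},"required":["rows"]}

```bash
mkdir -p pics
python3 - <<'E'
from plant import sensors, eyes
import cv2,numpy as np
for n in("top","side"):
    p,d=eyes.snapshot(n);np.savez(n+".npz",p=p,d=d)
    cv2.imwrite(f"pics/{n}0.png",p[:,:,::-1]);c=eyes.calibration(n);print(n,c)
s=sensors.get_state();print(s)
E
```

```text
top {'fov_y': 54.580421226074925, 'cx': 326.001989431463, 'cy': 236.29558882356355, 'world_from_camera': array([[ 0.00425309, -0.99891732,  0.04632609,  0.46211131],
       [-0.99997311, -0.0039717 ,  0.00616442,  0.02285471],
       [-0.00597375, -0.04635107, -0.99890735,  1.18248047],
       [ 0.        ,  0.        ,  0.        ,  1.        ]])}
side {'fov_y': 42.64449036350743, 'cx': 316.9999710697229, 'cy': 244.13396918957045, 'world_from_camera': array([[-0.6841762 , -0.40237255,  0.60827564, -0.53046483],
       [-0.72919226,  0.36199365, -0.58072304,  1.03907118],
       [ 0.01347509, -0.84086677, -0.54107438,  0.9920585 ],
       [ 0.        ,  0.        ,  0.        ,  1.        ]])}
{'clock': 0.1, 'q': array([ 1.23779809,  0.68988048, -0.19453258,  1.56621007,  0.15730626,
        0.90247945, -0.21510764]), 'qd': array([-7.84038816e-04, -1.14472028e-03,  3.25439819e-04, -1.21989263e-03,
       -1.41249010e-04,  8.93535773e-05,  1.02918151e-03]), 'joint_torque': array([-3.02691631e-03, -5.28506041e+01, -1.27114981e+00, -1.53838581e+01,
       -5.24845335e-02,  2.02389172e-03, -3.52215537e-06]), 'tool_pos': array([ 0.2239135 , -0.58292963,  0.23801078]), 'eef_rot': array([ 9.83221998e-01,  1.82411277e-01, -1.98697375e-04, -7.67478642e-04]), 'contact_force': array([-0.14834991, -0.33821869,  0.2160497 ]), 'moment': array([-0.00859486,  0.00609591,  0.03645206]), 'finger_force': 0.0, 'opening': 1.000549625826326}
```

View pics/top0.png

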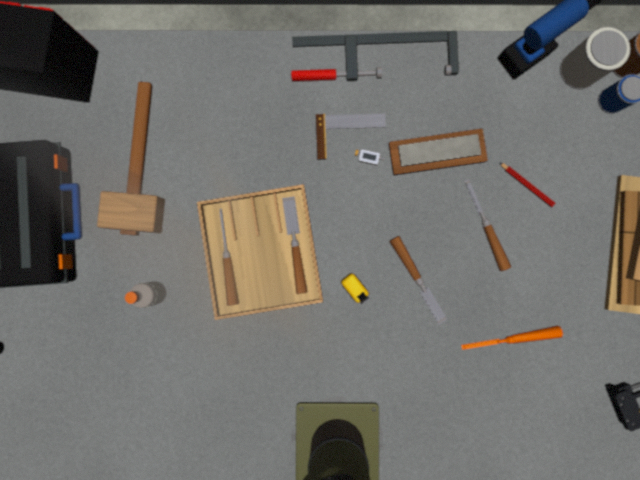

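View pics/side0.png

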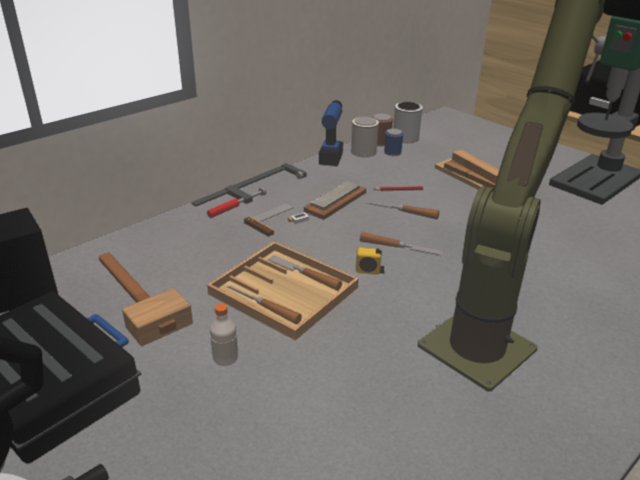

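The top view shows the tray centred near (260,252) with the 6 mm chisel on the left (228,260) and the 32 on the right (295,245), edges up.

There are three candidates for the loose chisels:
- (418,280): broad steel blade, so the 25.
- (488,225): narrow steel blade, so the 12.
- (512,338): orange, so the look-alike to leave alone.

I'll confirm these in enlarged crops.

```bash
cat > h.py <<'E'
import numpy as np,cv2
from plant import sensors,eyes
def K(n):
    c=eyes.calibration(n);return 240/np.tan(np.radians(c["fov_y"]/2)),c["cx"],c["cy"],c["world_from_camera"]
def ray(n,u,v):
    f,cx,cy,T=K(n);return T[:3,3],T[:3,:3]@np.array([(u-cx)/f,(v-cy)/f,1])
def atz(n,u,v,z):
    o,d=ray(n,u,v);return o+d*(z-o[2])/d[2]
def atd(n,u,v,depth):
    o,d=ray(n,u,v);return o+d*depth
def proj(n,p):
    f,cx,cy,T=K(n);q=T[:3,:3].T@(np.asarray(p)-T[:3,3]);return np.array([cx+f*q[0]/q[2],cy+f*q[1]/q[2]])
def two(a,b):
    (o1,d1),(o2,d2)=ray("top",*a),ray("side",*b)
    s=np.linalg.lstsq(np.c_[d1,-d2],o2-o1,rcond=None)[0]
    p,q=o1+s[0]*d1,o2+s[1]*d2;return (p+q)/2,np.linalg.norm(p-q)
def crop(p,x,y,w,h,k,out):
    cv2.imwrite(out,cv2.resize(p[y:y+h,x:x+w],None,fx=k,fy=k,interpolation=cv2.INTER_CUBIC)[:,:,::-1])
E
python3 - <<'E'
from h import *
t=np.load("top.npz");s=np.load("side.npz")
crop(t["p"],380,175,190,180,4,"pics/c1.png" ) if 0 else crop(t["p"],380,175,195,150,4,"pics/c1.png")
crop(t["p"],190,178,140,146,4,"pics/c2.png")
crop(s["p"],200,190,250,145,3,"pics/c3.png")
E
```

```text
(no output)
```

View pics/c1.png

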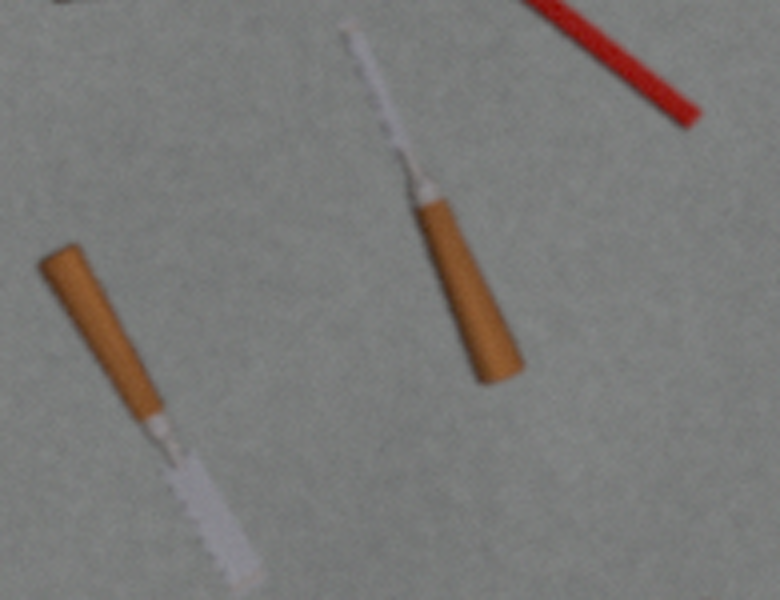

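View pics/c2.png

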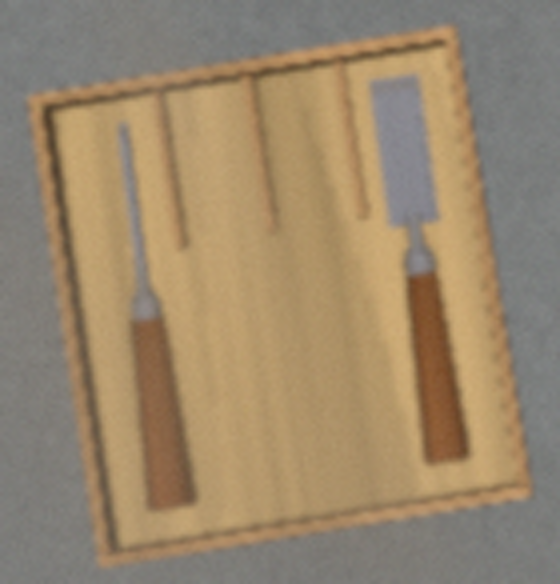

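View pics/c3.png

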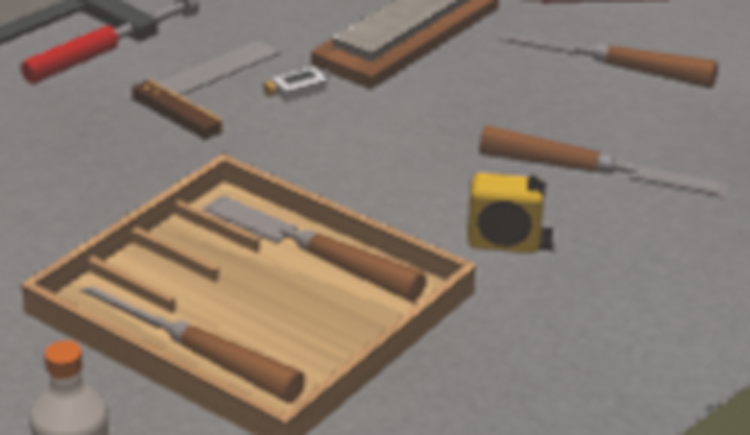

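The crops confirm the identification. In c1 the 25's broad blade runs from butt (60,256) to edge (244,583), and the 12 runs from butt (500,374) to edge (349,25). In c2 the tray corners are (30,98), (455,28), (530,492) and (103,563), with the 32 on the tray's -y side.

```bash
cat > m.py <<'E'
from h import *
np.set_printoptions(precision=4,suppress=True)
t=np.load("top.npz");d=t["d"]
A=lambda u,v:(380+(u+.5)/4-.5,175+(v+.5)/4-.5)
B=lambda u,v:(190+(u+.5)/4-.5,178+(v+.5)/4-.5)
S=lambda u,v:(200+(u+.5)/3-.5,190+(v+.5)/3-.5)
def dep(n,u,v):
    u,v=int(round(u)),int(round(v));return atd("top",u,v,d[v,u])
C={"25":[((60,256),(485,141)),((151,417),(603,160)),((244,583),(722,190))],"12":[((500,374),(714,73)),((432,203),(608,56)),((349,25),(503,40))]}
for k,L in C.items():
    for (a,b),z in zip(L,(.013,.011,.002)):
        p,e=two(A(*a),S(*b));print(k,"two",p,"err",round(e,4),"atz",atz("top",*A(*a),z),"depthpt",dep("top",*A(*a)))
    b,h,tp=[atz("top",*A(*a),z)[:2] for (a,_),z in zip(L,(.014,.011,.002))]
    x=(tp-b)/np.linalg.norm(tp-b);print(k,"len",np.linalg.norm(tp-b),np.linalg.norm(h-b),"yaw",np.arctan2(x[1],x[0]),np.arctan2(*(h-b)[::-1]),"origin",(tp-.153*x+b+.092*x)/2,h-.026*x)
cs=[(30,98),(455,28),(530,492),(103,563)]
w=np.array([atz("top",*B(*c),.032) for c in cs])
ss=[(24,290),(224,157),(474,268)]
for c,q in zip(cs,ss):print("tray two",two(B(*c),S(*q)))
print(w,[np.linalg.norm(w[i]-w[i-1]) for i in range(4)])
ax=(w[0]+w[1]-w[2]-w[3]);ya=np.arctan2(ax[1],ax[0]);ay=w[0]+w[3]-w[1]-w[2];yb=np.arctan2(ay[1],ay[0])-np.pi/2
c=w.mean(0);print("tray",c,ya,yb)
y=(ya+yb)/2;R=np.array([[np.cos(y),-np.sin(y)],[np.sin(y),np.cos(y)]])
for n,yy in(("left",.029),("right",-.029)):print(n,c[:2]+R@[-.03,yy])
print("floor z",[dep("top",*B(*q)) for q in[(240,350),(320,350)]],"bench",dep("top",400,330),dep("top",*A(600,400)))
for nm,q in(("32edge",(395,80)),("32butt",(446,462)),("6edge",(122,125)),("6butt",(172,508))):
    print(nm,R.T@(atz("top",*B(*q),.015)[:2]-c[:2]))
E
sed -i 's/def dep(n,u,v)/def dep(n,u,v)/' m.py; python3 m.py
python3 - <<'E'
from h import *
print(sensors.get_state()["eef_rot"])
E
```

```text
25 two [ 0.5121 -0.1418  0.0115] err 0.0024 atz [ 0.5112 -0.1425  0.013 ] depthpt [ 0.5097 -0.1414  0.027 ]
25 two [ 0.4098 -0.1999  0.0126] err 0.0019 atz [ 0.4105 -0.1995  0.011 ] depthpt [ 0.4106 -0.1966  0.0211]
25 two [ 0.3063 -0.2591  0.002 ] err 0.0001 atz [ 0.3063 -0.2591  0.002 ] depthpt [ 0.3071 -0.2602  0.0014]
25 len 0.23581150649878102 0.11575483464325288 yaw -2.62348116010712 -2.6251487010070322 origin [ 0.4352 -0.1856] [ 0.4331 -0.1866]
12 two [ 0.4384 -0.4161  0.0163] err 0.0 atz [ 0.4384 -0.4174  0.013 ] depthpt [ 0.439  -0.4116  0.0309]
12 two [ 0.5476 -0.3767  0.0063] err 0.0047 atz [ 0.5456 -0.3769  0.011 ] depthpt [ 0.546  -0.3754  0.0181]
12 two [ 0.6612 -0.3296 -0.0036] err 0.0015 atz [ 0.6598 -0.3285  0.002 ] depthpt [ 0.6589 -0.3278  0.0052]
12 len 0.23840867932119508 0.11447041133691374 yaw 0.38042359848299767 0.35825479009470157 origin [ 0.5208 -0.3841] [ 0.5215 -0.3865]
tray two (array([0.6001, 0.3531, 0.0244]), np.float64(0.00026680306817154916))
tray two (array([0.6452, 0.0876, 0.0271]), np.float64(0.0012866939038878727))
tray two (array([0.3568, 0.0392, 0.0263]), np.float64(0.0008204977862677231))
[[0.5993 0.351  0.032 ]
 [0.644  0.0868 0.032 ]
 [0.357  0.0388 0.032 ]
 [0.3123 0.3012 0.032 ]] [np.float64(0.291297970451615), np.float64(0.26794937640286554), np.float64(0.291001161534529), np.float64(0.2661133366885395)]
tray [0.4782 0.1945 0.032 ] 0.1689008064070723 0.16813852184698486
left [0.4437 0.218 ]
right [0.4534 0.1608]
floor z [array([0.4432, 0.2225, 0.0021]), array([0.4435, 0.1717, 0.0029])] bench [ 0.2816 -0.1571  0.001 ] [ 0.421  -0.487  -0.0022]
32edge [ 0.1219 -0.0908]
32butt [-0.1201 -0.0839]
6edge [0.1221 0.0837]
6butt [-0.1204  0.0896]
[ 9.83221998e-01  1.82411277e-01 -1.98697375e-04 -7.67478642e-04]
```

```bash
cat > go.py <<'E'
import sys
from h import *
from scipy.spatial.transform import Rotation as R
np.set_printoptions(precision=4,suppress=True)
x,y,z,yaw=map(float,sys.argv[1:5]);s=sensors.get_state()
r=R.from_quat(s["eef_rot"]);X=r.as_matrix()[:,0];cy=np.arctan2(X[1],X[0])
print("clock",s["clock"],"pos",s["tool_pos"],"yaw",cy,"q",s["q"],"open",s["opening"])
dy=(yaw-cy+np.pi)%(2*np.pi)-np.pi
print("shift",r.inv().apply(np.array([x,y,z])-s["tool_pos"])/.3,"turn",-dy/(2*np.pi))
E
python3 go.py .528 -.382 .12 .37
```

```text
clock 0.1 pos [ 0.2239 -0.5829  0.238 ] yaw 0.3668768420063627 q [ 1.2378  0.6899 -0.1945  1.5662  0.1573  0.9025 -0.2151] open 1.000549625826326
shift [ 1.1865 -0.261   0.3937] turn -0.000497066032744338
```

{"api": "send_rows", "payload": {
  "rows": "0.1 -0.02 0 0;0.25 -0.06 0 0;0.38 -0.09 0 0;0.51 -0.12 0.05 0;0.64 -0.15 0.1 0;0.77 -0.19 0.15 0;0.88 -0.22 0.18 0;0.95 -0.25 0.2 0;1 -0.26 0.2 0;1 -0.26 0.2 0",
  "jaw": -1
}}

```text
clock: 0.93
tool_pos: [0.4797, -0.3996, 0.1783]
eef_rot: [0.983, 0.185, 0.001, -0.001]
contact_force: [-0.0, -0.5, 0.5]
opening: 0.998
finger_force: 0.0
```

```bash
python3 go.py .528 -.382 .10 .37
```

```text
clock 0.9333 pos [ 0.4797 -0.3996  0.1783] yaw 0.3729356175191878 q [ 0.7039  0.7592 -0.1478  1.6271  0.1426  0.7657 -0.7047] open 0.9975805722915361
shift [0.1706 0.0044 0.2615] turn 0.00046721803920588847
```

{"api": "send_rows", "payload": {
  "rows": "0.06 0 0.1 0;0.12 0 0.18 0;0.17 0.004 0.26 0;0.17 0.004 0.26 0;0.17 0.004 0.26 0"
}}

```text
clock: 1.35
tool_pos: [0.5223, -0.3875, 0.1001]
eef_rot: [0.983, 0.182, -0.001, -0.0]
contact_force: [-1.1, 0.1, 0.7]
opening: 0.998
finger_force: 0.0
```

```bash
python3 - <<'E'
from h import *
p,_=eyes.snapshot("side");t,_=eyes.snapshot("top")
a=cv2.resize(p[150:260,350:460],None,fx=5,fy=5,interpolation=cv2.INTER_CUBIC);b=cv2.resize(t[175:285,430:540],None,fx=5,fy=5,interpolation=cv2.INTER_CUBIC)
im=cv2.resize(np.hstack([a,b]),(800,400))
cv2.imwrite("pics/h1.png",im[:,:,::-1])
tp=sensors.get_state()["tool_pos"];print(tp,proj("side",tp),proj("top",tp))
E
python3 go.py .528 -.382 .005 .37
```

```text
[ 0.5226843  -0.38885944  0.10221068] [414.27383429 183.5030313 ] [506.33196398 232.5026913 ]
clock 1.45 pos [ 0.5227 -0.3889  0.1022] yaw 0.3635851948190335 q [ 0.6312  0.8916 -0.1195  1.5879  0.1539  0.6698 -0.7722] open 0.9976260534798694
shift [ 0.025  -0.0159  0.324 ] turn -0.0010209479535223521
```

View pics/h1.png

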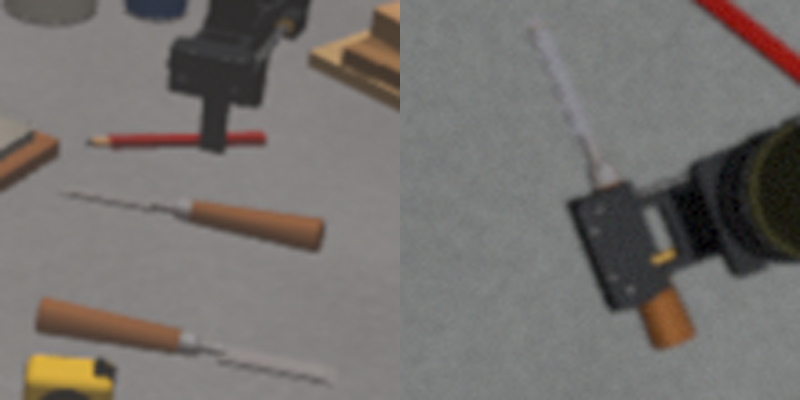

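Run:
```python
from h import *
for k in(-.044,-.0615):
  for a in (-.009,.009):
    p=np.array([.524+.359*k+.933*a,-.3855-.933*k+.359*a,.10]);print(k,a,(proj("side",p)-[350,150])*400/110)
```

```text
-0.044 -0.009 [223.66812647 147.93858303]
-0.044 0.009 [203.65566853 143.45039048]
-0.0615 -0.009 [217.12677961 156.5015033 ]
-0.0615 0.009 [196.99693446 151.95300813]
```

{"api": "send_rows", "payload": {
  "rows": "0.01 -0.003 0.06 0;0.017 -0.006 0.14 0;0.017 -0.006 0.22 0;0.017 -0.006 0.28 0;0.017 -0.006 0.31 0;0.017 -0.006 0.315 0;0.017 -0.006 0.315 0"
}}

```text
clock: 2.03
tool_pos: [0.5281, -0.3838, 0.0073]
eef_rot: [0.983, 0.182, 0.0, 0.001]
contact_force: [0.4, -0.1, 0.3]
opening: 0.998
finger_force: 0.0
```

{"api": "send_rows", "payload": {
  "rows": "0 0 0 0;0 0 0 0;0 0 0 0;0 0 0 0;0 0 0 0;0 0 0 0;0 0 0 0;0 0 0 0;0 0 0 0;0 0 0 0",
  "jaw": 1,
  "force": 40
}}

```text
clock: 2.87
tool_pos: [0.5284, -0.3823, 0.0062]
eef_rot: [0.983, 0.182, -0.0, -0.0]
contact_force: [0.4, 0.7, -0.3]
opening: 0.263
finger_force: 0.0
```

{"api": "send_rows", "payload": {
  "rows": "0 0 0 0;0 0 0 0;0 0 0 0;0 0 0 0;0 0 0 0"
}}

```text
clock: 3.28
tool_pos: [0.5284, -0.3823, 0.0062]
eef_rot: [0.983, 0.182, -0.0, -0.0]
contact_force: [-0.8, -0.1, 0.5]
opening: 0.238
finger_force: 39.9
```

{"api": "send_rows", "payload": {
  "rows": "0 0 -0.02 0;0 0 -0.06 0;0 0 -0.12 0;0 0 -0.19 0;0 0 -0.27 0;0 0 -0.35 0;0 0 -0.42 0;0 0 -0.47 0;0 0 -0.5 0;0 0 -0.5 0"
}}

```text
clock: 4.12
tool_pos: [0.5296, -0.3832, 0.1592]
eef_rot: [0.983, 0.182, 0.002, 0.002]
contact_force: [-0.1, 0.5, -0.3]
opening: 0.24
finger_force: 39.9
```

```bash
python3 - <<'E'
from h import *
p,_=eyes.snapshot("side");t,_=eyes.snapshot("top")
a=cv2.resize(p[80:220,340:480],(400,400),interpolation=cv2.INTER_CUBIC);b=cv2.resize(t[165:285,430:550],(400,400),interpolation=cv2.INTER_CUBIC)
cv2.imwrite("pics/h2.png",np.hstack([a,b])[:,:,::-1])
E
python3 go.py .4515 .2193 .155 .168
```

```text
clock 4.2167 pos [ 0.5281 -0.3822  0.1562] yaw 0.3668644009681819 q [ 0.6259  0.8208 -0.1323  1.5537  0.1384  0.7764 -0.7675] open 0.23652297848768247
shift [ 0.4809 -1.9633  0.0041] turn 0.03165025241909482
```

View pics/h2.png

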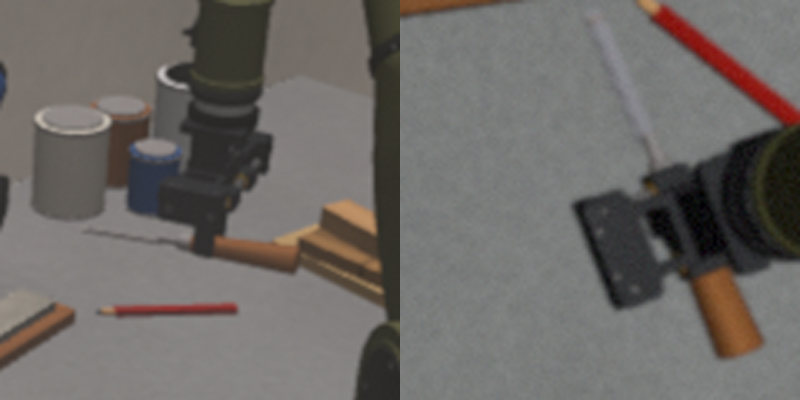

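{"api": "send_rows", "payload": {
  "rows": "0.01 -0.03 0 0;0.03 -0.1 0 0;0.05 -0.2 0 0;0.08 -0.31 0 0;0.11 -0.43 0 0.005;0.14 -0.55 0 0.01;0.17 -0.67 0 0.015;0.2 -0.79 0 0.015;0.22 -0.9 0 0.015;0.25 -0.98 0 0.015"
}}

```text
clock: 5.05
tool_pos: [0.4901, -0.077, 0.1552]
eef_rot: [0.991, 0.137, -0.002, -0.001]
contact_force: [0.1, 0.5, -2.0]
opening: 0.239
finger_force: 39.9
```

```bash
python3 go.py .453 .22 .155 .168
```

```text
clock 5.05 pos [ 0.4901 -0.077   0.1552] yaw 0.27565128210647877 q [ 0.0877  0.6599 -0.0382  2.0302  0.0497  0.4571 -1.2824] open 0.23938901061019818
shift [ 0.1505 -0.9863  0.0031] turn 0.017133233677426203
```

{"api": "send_rows", "payload": {
  "rows": "0.02 -0.1 0 0.002;0.03 -0.22 0 0.004;0.05 -0.34 0 0.006;0.07 -0.46 0 0.008;0.09 -0.58 0 0.01;0.11 -0.7 0 0.012;0.13 -0.81 0 0.014;0.14 -0.9 0 0.016;0.15 -0.96 0 0.017;0.15 -0.98 0 0.017"
}}

```text
clock: 5.88
tool_pos: [0.4552, 0.2188, 0.1553]
eef_rot: [0.996, 0.086, -0.001, -0.001]
contact_force: [-0.1, 0.2, -1.7]
opening: 0.236
finger_force: 39.9
```

{"api": "send_rows", "payload": {
  "rows": "0 0 0 0;0 0 0 0;0 0 0 0"
}}

```text
clock: 6.13
tool_pos: [0.4571, 0.212, 0.156]
eef_rot: [0.997, 0.081, -0.0, 0.001]
contact_force: [-0.5, 0.0, -1.1]
opening: 0.241
finger_force: 39.9
```

```bash
python3 - <<'E'
from h import *
p,_=eyes.snapshot("side");t,_=eyes.snapshot("top")
a=cv2.resize(p[130:330,190:390],(400,400),interpolation=cv2.INTER_CUBIC);b=cv2.resize(t[150:330,180:360],(400,400),interpolation=cv2.INTER_CUBIC)
cv2.imwrite("pics/h3.png",np.hstack([a,b])[:,:,::-1])
E
python3 go.py .453 .22 .012 .168
```

```text
clock 6.2333 pos [0.4574 0.2122 0.1562] yaw 0.16273543397308826 q [-0.5803  0.6683  0.0871  2.0139 -0.1184  0.4648 -1.814 ] open 0.23681704242374638
shift [-0.0102 -0.0286  0.4805] turn -0.0008378817064166959
```

View pics/h3.png

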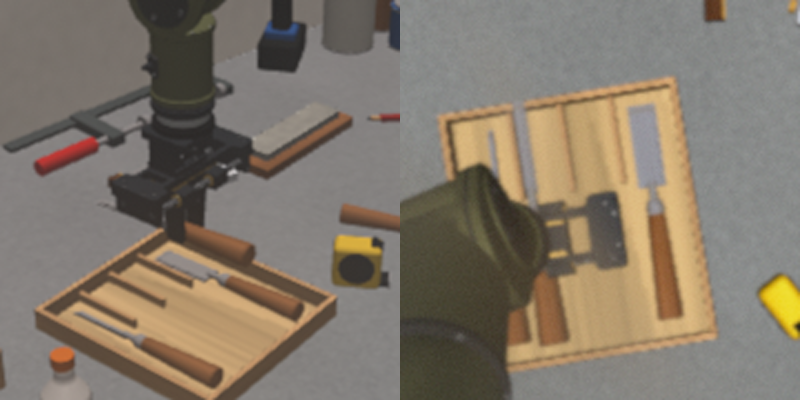

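{"api": "send_rows", "payload": {
  "rows": "-0.01 -0.029 0.05 0;-0.01 -0.029 0.12 0;-0.01 -0.029 0.19 0;-0.01 -0.029 0.26 0;-0.01 -0.029 0.32 0;-0.01 -0.029 0.37 0;-0.01 -0.029 0.41 0;-0.01 -0.029 0.44 0;-0.01 -0.029 0.46 0;-0.01 -0.029 0.46 0"
}}

```text
clock: 7.07
tool_pos: [0.4526, 0.2218, 0.0174]
eef_rot: [0.997, 0.083, -0.0, 0.0]
contact_force: [-0.7, 0.3, -1.6]
opening: 0.238
finger_force: 39.9
```

{"api": "send_rows", "payload": {
  "rows": "0 0 0.005 0;0 0 0.01 0;0 0 0.015 0;0 0 0.02 0;0 0 0.02 0"
}}

```text
clock: 7.48
tool_pos: [0.4529, 0.2224, 0.0123]
eef_rot: [0.997, 0.083, 0.0, -0.0]
contact_force: [-0.5, -0.7, -0.7]
opening: 0.24
finger_force: 39.9
```

{"api": "send_rows", "payload": {
  "rows": "0 0 0.003 0;0 0 0.005 0;0 0 0.005 0;0 0 0.005 0"
}}

```text
clock: 7.82
tool_pos: [0.4529, 0.2225, 0.012]
eef_rot: [0.997, 0.083, 0.0, -0.0]
contact_force: [-2.3, -0.4, 12.4]
opening: 0.235
finger_force: 39.9
```

{"api": "send_rows", "payload": {
  "rows": "0 0 0 0;0 0 0 0;0 0 0 0;0 0 0 0;0 0 0 0;0 0 0 0",
  "jaw": 0.16
}}

```text
clock: 8.32
tool_pos: [0.4527, 0.2223, 0.0106]
eef_rot: [0.997, 0.083, -0.0, 0.0]
contact_force: [-1.0, 0.9, -0.5]
opening: 0.417
finger_force: 0.0
```

{"api": "send_rows", "payload": {
  "rows": "0 0 -0.02 0;0 0 -0.06 0;0 0 -0.12 0;0 0 -0.2 0;0 0 -0.3 0;0 0 -0.4 0;0 0 -0.45 0;0 0 -0.48 0;0 0 -0.48 0"
}}

```text
clock: 9.07
tool_pos: [0.4537, 0.2228, 0.157]
eef_rot: [0.997, 0.083, 0.002, -0.001]
contact_force: [-0.5, 0.3, 0.1]
opening: 0.423
finger_force: 0.0
```

```bash
python3 go.py .428 -.1895 .155 .518
```

```text
clock 9.0667 pos [0.4537 0.2228 0.157 ] yaw 0.16566974962611453 q [-0.6036  0.6666  0.09    2.0145 -0.1251  0.4614 -1.826 ] open 0.4232055178139092
shift [-0.3111  1.3415  0.0036] turn -0.05607510094780897
```

{"api": "send_rows", "payload": {
  "rows": "-0.02 0.1 0 0;-0.05 0.22 0 0;-0.08 0.34 0 -0.01;-0.11 0.46 0 -0.02;-0.14 0.58 0 -0.03;-0.16 0.7 0 -0.04;-0.19 0.8 0 -0.05;-0.21 0.9 0 -0.056;-0.23 0.98 0 -0.056;-0.23 0.98 0 -0.056",
  "jaw": -1
}}

```text
clock: 9.9
tool_pos: [0.4312, -0.0848, 0.1538]
eef_rot: [0.968, 0.251, -0.002, 0.001]
contact_force: [0.6, 0.1, 0.2]
opening: 0.998
finger_force: 0.0
```

```bash
python3 go.py .427 -.190 .10 .518
```

```text
clock 9.9 pos [ 0.4312 -0.0848  0.1538] yaw 0.5082891595987691 q [ 0.1474  0.617  -0.0941  2.1913  0.1709  0.3431 -1.1533] open 0.9983068316295131
shift [-0.1822  0.2993  0.1804] turn -0.0015455282514323877
```

{"api": "send_rows", "payload": {
  "rows": "-0.06 0.1 0.01 0;-0.12 0.2 0.03 -0.001;-0.18 0.3 0.08 -0.001;-0.18 0.3 0.14 -0.001;-0.18 0.3 0.17 -0.001;-0.18 0.3 0.17 -0.001;-0.18 0.3 0.17 -0.001"
}}

```text
clock: 10.48
tool_pos: [0.4305, -0.1818, 0.1032]
eef_rot: [0.966, 0.26, -0.001, -0.001]
contact_force: [0.9, 0.3, 0.0]
opening: 1.003
finger_force: 0.0
```

```bash
python3 - <<'E'
from h import *
p,_=eyes.snapshot("side");t,_=eyes.snapshot("top")
a=cv2.resize(p[190:330,190:390],(400,280),interpolation=cv2.INTER_CUBIC);a=cv2.copyMakeBorder(a,0,120,0,0,0);b=cv2.resize(p[180:280,340:440],(400,400),interpolation=cv2.INTER_CUBIC)
cv2.imwrite("pics/h4.png",np.hstack([a,b])[:,:,::-1]);cv2.imwrite("pics/top4.png",t[:,:,::-1]);np.savez("top4.npz",t=t)
E
python3 go.py .427 -.190 .005 .518
```

```text
clock 10.5833 pos [ 0.4313 -0.1822  0.1041] yaw 0.5269593147021887 q [ 0.3638  0.7365 -0.0997  2.1457  0.2505  0.2698 -0.9958] open 0.9995955301669062
shift [-0.0258  0.0154  0.3304] turn 0.0014259192215692225
```

View pics/h4.png

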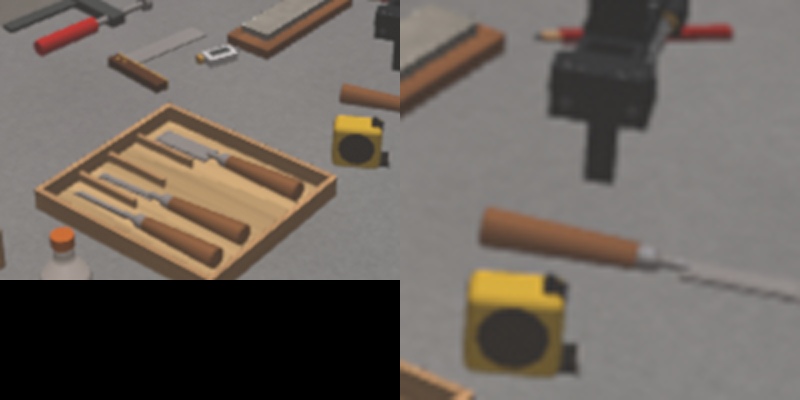

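{"api": "send_rows", "payload": {
  "rows": "-0.015 0.008 0.06 0.001;-0.026 0.015 0.14 0.001;-0.026 0.015 0.22 0.001;-0.026 0.015 0.28 0.001;-0.026 0.015 0.32 0.001;-0.026 0.015 0.33 0.001;-0.026 0.015 0.33 0.001"
}}

```text
clock: 11.17
tool_pos: [0.4277, -0.191, 0.0052]
eef_rot: [0.966, 0.257, -0.001, -0.001]
contact_force: [-0.7, -0.0, 1.2]
opening: 1.001
finger_force: 0.0
```

{"api": "send_rows", "payload": {
  "rows": "0 0 0 0;0 0 0 0;0 0 0 0;0 0 0 0;0 0 0 0;0 0 0 0;0 0 0 0;0 0 0 0;0 0 0 0;0 0 0 0",
  "jaw": 1,
  "force": 45
}}

```text
clock: 12.0
tool_pos: [0.4267, -0.1922, 0.0054]
eef_rot: [0.967, 0.256, -0.001, -0.001]
contact_force: [-0.1, 1.2, 0.4]
opening: 0.27
finger_force: 0.7
```

{"api": "send_rows", "payload": {
  "rows": "0 0 0 0;0 0 0 0;0 0 0 0;0 0 0 0"
}}

```text
clock: 12.33
tool_pos: [0.4268, -0.1922, 0.0054]
eef_rot: [0.967, 0.256, -0.001, -0.001]
contact_force: [0.1, 0.4, -0.2]
opening: 0.234
finger_force: 44.9
```

{"api": "send_rows", "payload": {
  "rows": "0 0 -0.02 0;0 0 -0.06 0;0 0 -0.12 0;0 0 -0.2 0;0 0 -0.29 0;0 0 -0.38 0;0 0 -0.46 0;0 0 -0.54 0;0 0 -0.58 0;0 0 -0.6 0"
}}

```text
clock: 13.17
tool_pos: [0.4276, -0.1927, 0.1875]
eef_rot: [0.967, 0.256, -0.0, 0.0]
contact_force: [-0.4, -0.3, -1.7]
opening: 0.236
finger_force: 44.9
```

{"api": "send_rows", "payload": {
  "rows": "0 0 0 -0.005;0 0 0 -0.02;0 0 0 -0.035;0 -0.02 0 -0.05;0 -0.04 0 -0.068;0 -0.07 0 -0.085;0 -0.1 0 -0.102;0 -0.14 0 -0.12;0 -0.17 0 -0.137;0 -0.2 0 -0.15"
}}

```text
clock: 14.0
tool_pos: [0.3963, -0.1396, 0.1845]
eef_rot: [0.743, 0.67, -0.002, -0.002]
contact_force: [0.7, -0.1, -2.0]
opening: 0.236
finger_force: 44.9
```

```bash
python3 go.py .463 .163 .16 -2.974
```

```text
clock 14.0 pos [ 0.3963 -0.1396  0.1845] yaw 1.4671669534821081 q [ 0.7037  0.6222 -0.7426  2.1928  0.7579  0.6088 -0.7033] open 0.23561054852528066
shift [1.0262 0.1173 0.0819] turn -0.29316632625694883
```

{"api": "send_rows", "payload": {
  "rows": "0.04 0.01 0 -0.015;0.1 0.02 0 -0.03;0.17 0.03 0 -0.045;0.25 0.04 0 -0.06;0.33 0.05 0 -0.075;0.41 0.06 0 -0.09;0.49 0.07 0 -0.105;0.57 0.08 0 -0.12;0.65 0.09 0 -0.135;0.72 0.1 0 -0.15"
}}

```text
clock: 14.83
tool_pos: [0.4507, 0.0726, 0.1845]
eef_rot: [0.358, 0.934, -0.001, -0.002]
contact_force: [0.5, -0.7, -1.0]
opening: 0.236
finger_force: 44.9
```

```bash
python3 go.py .463 .163 .16 -2.974
```

```text
clock 14.8333 pos [0.4507 0.0726 0.1845] yaw 2.409789591115577 q [ 0.3255  0.7334 -0.9706  2.0888  0.8716  0.8018 -0.3555] open 0.23596894773037588
shift [0.1705 0.252  0.0815] turn -0.14314327400726184
```

{"api": "send_rows", "payload": {
  "rows": "0.03 0.04 0 -0.015;0.06 0.08 0 -0.03;0.09 0.13 0 -0.045;0.12 0.18 0 -0.06;0.15 0.22 0 -0.075;0.17 0.25 0 -0.09;0.17 0.25 0 -0.105;0.17 0.25 0 -0.12;0.17 0.25 0 -0.135;0.17 0.25 0 -0.143"
}}

```text
clock: 15.67
tool_pos: [0.4633, 0.1604, 0.184]
eef_rot: [-0.083, 0.997, -0.0, -0.003]
contact_force: [0.1, 0.7, -1.9]
opening: 0.233
finger_force: 44.9
```

{"api": "send_rows", "payload": {
  "rows": "0 0 0 0;0 0 0 0;0 0 0 0;0 0 0 0"
}}

```text
clock: 16.0
tool_pos: [0.4639, 0.1608, 0.1852]
eef_rot: [-0.079, 0.997, 0.0, -0.002]
contact_force: [-0.6, 0.4, -1.9]
opening: 0.237
finger_force: 44.9
```

```bash
python3 - <<'E'
from h import *
p,_=eyes.snapshot("side");t,_=eyes.snapshot("top")
a=cv2.resize(p[130:330,190:390],(400,400),interpolation=cv2.INTER_CUBIC);b=cv2.resize(t[150:330,180:360],(400,400),interpolation=cv2.INTER_CUBIC)
cv2.imwrite("pics/h5.png",np.hstack([a,b])[:,:,::-1])
E
python3 go.py .463 .163 .012 -2.974
```

```text
clock 16.1 pos [0.464  0.1609 0.1855] yaw -2.982415155715973 q [ 0.2239  0.8564 -1.1652  1.9897  0.9651  1.0019  0.3003] open 0.23343982869771984
shift [0.0007 0.007  0.5783] turn -0.0013393136290850958
```

Run:
```python
from h import *
_,d=eyes.snapshot("top")
c,s=np.cos(.168),np.sin(.168);L=[]
for v in range(150,330):
  for u in range(180,360):
    p=atd("top",u,v,d[v,u]);r=p[:2]-[.4782+.0005,.1945+.001];q=(c*r[0]+s*r[1],-s*r[0]+c*r[1])
    if .16<p[2]<.215: L.append((*q,p[2]))
L=np.array(L)
for x in np.arange(-.14,.17,.02):
    m=L[abs(L[:,0]-x)<.01]
    if len(m):print(round(x,3),len(m),"y",m[:,1].min().round(3),m[:,1].max().round(3),"z",np.median(m[:,2]).round(3))
print(L[:,0].max())
```

```text
Traceback (most recent call last):
  File "h.py", line 10, in atd
    o,d=ray(n,u,v);return o+d*depth
        ~~~^^^^^^^
  File "h.py", line 6, in ray
    f,cx,cy,T=K(n);return T[:3,3],T[:3,:3]@np.array([(u-cx)/f,(v-cy)/f,1])
              ~^^^
  File "h.py", line 4, in K
    c=eyes.calibration(n);return 240/np.tan(np.radians(c["fov_y"]/2)),c["cx"],c["cy"],c["world_from_camera"]
ValueError: time passes only in moves, steps and waits
```

```bash
sed -i 's/^def K/import functools\n@functools.cache\ndef K/' h.py
python3 - <<'E'
from h import *
_,d=eyes.snapshot("top")
c,s=np.cos(.168),np.sin(.168);L=[]
for v in range(150,330):
  for u in range(180,360):
    p=atd("top",u,v,d[v,u]);r=p[:2]-[.4782+.0005,.1945+.001];q=(c*r[0]+s*r[1],-s*r[0]+c*r[1])
    if .16<p[2]<.215: L.append((*q,p[2]))
L=np.array(L)
for x in np.arange(-.14,.17,.02):
    m=L[abs(L[:,0]-x)<.01]
    if len(m):print(round(x,3),len(m),"y",m[:,1].min().round(3),m[:,1].max().round(3),"z",np.median(m[:,2]).round(3))
print(L[:,0].max())
E
```

```text
-0.12 74 y -0.047 -0.018 z 0.208
-0.1 75 y -0.046 -0.019 z 0.208
0.04 45 y -0.045 -0.02 z 0.186
0.06 108 y -0.044 -0.019 z 0.186
0.08 105 y -0.045 -0.02 z 0.185
0.1 107 y -0.045 -0.02 z 0.184
0.12 67 y -0.045 -0.02 z 0.182
0.12306983721932109
```

{"api": "send_rows", "payload": {
  "rows": "0 0.007 0.05 0;0 0.007 0.13 0;0 0.007 0.22 0;0 0.007 0.31 0;0 0.007 0.39 0;0 0.007 0.45 0;0 0.007 0.5 0;0 0.007 0.53 0;0 0.007 0.55 0;0 0.007 0.555 0"
}}

```text
clock: 17.03
tool_pos: [0.4632, 0.1631, 0.0185]
eef_rot: [-0.08, 0.997, 0.0, -0.002]
contact_force: [-1.3, 0.0, -1.5]
opening: 0.236
finger_force: 44.9
```

{"api": "send_rows", "payload": {
  "rows": "0 0 0.005 0;0 0 0.01 0;0 0 0.015 0;0 0 0.02 0;0 0 0.02 0"
}}

```text
clock: 17.45
tool_pos: [0.4634, 0.1631, 0.0132]
eef_rot: [-0.08, 0.997, 0.0, -0.001]
contact_force: [0.7, -0.3, -2.8]
opening: 0.238
finger_force: 44.9
```

{"api": "send_rows", "payload": {
  "rows": "0 0 0.003 0;0 0 0.006 0;0 0 0.008 0;0 0 0.008 0;0 0 0.008 0"
}}

```text
clock: 17.87
tool_pos: [0.4634, 0.1632, 0.0114]
eef_rot: [-0.08, 0.997, 0.0, -0.001]
contact_force: [0.1, -1.6, 5.7]
opening: 0.235
finger_force: 44.9
```

Contact with the floor; releasing and retreating.

{"api": "send_rows", "payload": {
  "rows": "0 0 0 0;0 0 0 0;0 0 0 0;0 0 0 0;0 0 0 0;0 0 0 0",
  "jaw": 0.16
}}

```text
clock: 18.37
tool_pos: [0.4632, 0.1632, 0.0106]
eef_rot: [-0.08, 0.997, 0.0, -0.001]
contact_force: [-0.7, -0.3, 0.2]
opening: 0.416
finger_force: 0.0
```

{"api": "send_rows", "payload": {
  "rows": "0 0 -0.02 0;0 0 -0.06 0;0 0 -0.12 0;0 0 -0.2 0;0 0 -0.3 0;0 0 -0.4 0;0 0 -0.5 0;0 0 -0.6 0;0 0 -0.6 0"
}}

```text
clock: 19.12
tool_pos: [0.4654, 0.1656, 0.196]
eef_rot: [-0.08, 0.997, 0.003, 0.003]
contact_force: [-0.2, 0.4, 0.2]
opening: 0.423
finger_force: 0.0
```

{"api": "send_rows", "payload": {
  "rows": "0 0.1 0 0;0 0.2 0 0;0 0.32 0 0;0 0.44 0 0;0 0.56 0 0;0 0.68 0 0;0 0.8 0 0;0 0.9 0 0;0 0.95 0 0;0 0.95 0 0"
}}

```text
clock: 19.95
tool_pos: [0.4158, 0.4487, 0.1912]
eef_rot: [-0.082, 0.997, 0.002, -0.002]
contact_force: [-0.2, 0.0, 0.5]
opening: 0.422
finger_force: 0.0
```

{"api": "send_rows", "payload": {
  "rows": "0 -0.1 -0.05 0;0 -0.2 -0.05 0;0 -0.32 -0.05 0;0 -0.44 -0.05 0;0 -0.56 -0.05 0;0 -0.68 -0.05 0;0 -0.8 -0.05 0;0 -0.9 -0.05 0;0 -1 -0.05 0;0 -1 -0.05 0"
}}

```text
clock: 20.78
tool_pos: [0.4665, 0.1392, 0.2039]
eef_rot: [-0.075, 0.997, -0.004, -0.003]
contact_force: [0.3, -0.8, -0.4]
opening: 0.422
finger_force: 0.0
```

{"api": "send_rows", "payload": {
  "rows": "0 -0.1 0 0;0 -0.2 0 0;0 -0.32 0 0;0 -0.44 0 0;0 -0.56 0 0;0 -0.68 0 0;0 -0.8 0 0;0 -0.8 0 0;0 -0.8 0 0"
}}

```text
clock: 21.53
tool_pos: [0.5034, -0.0916, 0.2046]
eef_rot: [-0.077, 0.997, 0.0, -0.002]
contact_force: [-0.0, 0.8, -0.3]
opening: 0.418
finger_force: 0.0
```

Run:
```python
from h import *
p,_=eyes.snapshot("side");t,_=eyes.snapshot("top")
a=cv2.resize(p[190:390,190:390],(400,400),interpolation=cv2.INTER_CUBIC);b=cv2.resize(t[150:340,120:310+20],(400,400),interpolation=cv2.INTER_CUBIC)
cv2.imwrite("pics/h6.png",np.hstack([a,b])[:,:,::-1])
```

```text
(no output)
```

View pics/h6.png

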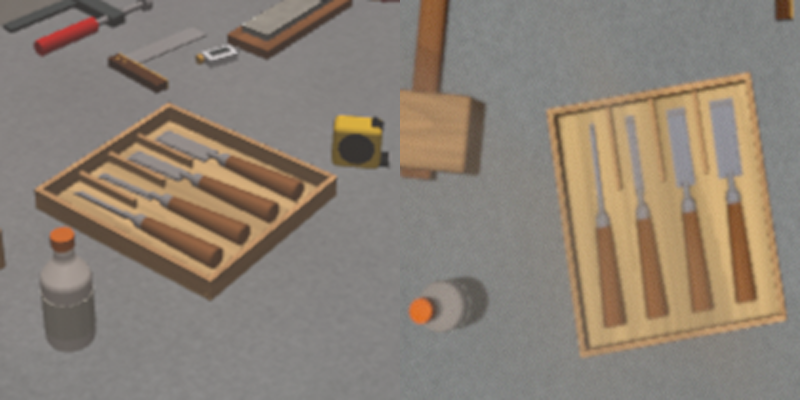

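The picture shows all four chisels straight in their lanes in the order 6, 12, 25, 32, with edges at the blade end (blades at about (597,160), (635,155), (682,145) and (727,135)). The bystanders in view look undisturbed.

```bash
python3 -c "
from plant import finish_job
print(finish_job())"
```

```text
the job is handed in; nothing more can be done
None
```

I set the 12 and 25 mm chisels down in the inner lanes beside the 6 and the 32, edges at the blade end, and handed the job in after about 22 s; the final picture shows all four straight and in width order, but no verdict came back.

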